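Return the setting masters to their saucers

ROBOT

A 6-joint arm with a two-finger parallel gripper is mounted at the origin on a cart in front of the work surface, level with it; the furniture and walls round the work are solid. World frame = base frame: x ahead of the robot, y to its left, z up, the work surface at z = 0. Lengths are in m, angles in rad, forces in N, time in s.
With the tool pointing down it reaches from about 0.3 to 0.875 m from the base axis. Payload 6.4 kg.
Tool frame: the origin (TCP) lies at the very end of the fingers, on their centre line; the grasp point (between the pads) lies 19 mm behind it; z points along the fingers, y is the line along which they close (so a half turn about z gives the same grasp; the last joint's range is limited). The gripper opens to 85 mm and grips with 20 to 120 N. Pads are 22 mm wide; open, the fingers measure 114 mm over their backs; the gripper's body (76 mm by 85 mm) begins 54 mm behind the grasp point. The pads swing forward as they close: fully open they stand 13 mm farther back than shut.
Start: joints at [0.984, 0.181, 1.607, -0, 1.354, -0.206], TCP at [0.214, 0.534, 0.231] pointing down, gripper open.
Joint ranges: [-2.99, 2.99], [-0.89, 2.07], [0.3, 2.58], [-1.14, 4.28], [0, 2.63], [-3.12, 3.12]. Speed limits (rad/s): [2.57, 2.57, 3.01, 3.14, 3.14, 3.14].

INTERFACE

Orientations are given as a unit quaternion [w, x, y, z].
In Python, from bench import * gives the robot as it stands. The module is installed in compiled form; this text tells all that it offers.
- The arm moves only by the tool arm_command, never from a script. Its arguments are lists of equal length, an entry for each row: "dp": the shift along the tool's x, y, z in units of 0.25 m (1.0 is 0.25 m), a list of three; "turn": the turn, a rotation vector about the tool's x, y, z in units of 30 degrees (1.0 is 30 degrees), a list of three; "jaw": the opening, from 0 (shut) to 1 (fully open). A call has 1 to 5 rows; each row is the pose to reach, as a shift and turn from the pose commanded when the call began, along the tool's axes at that moment; what a row does not reach only later rows make up. A row lasts 1/8 s, in which the tool goes at most 62.5 mm and 10.7 degrees, less where a joint would pass 70% of its speed; a pose out of reach is approached as far as the arm can. A call with a number of a shift or a turn outside -1 to 1 is refused whole. A call with a gripper value outside its range is refused whole. The fingers move at their own pace and stop on an object; the grip force is fixed at half the most. Time passes only in rows, so rows that repeat a pose let the fingers close. It gives the time, the measured TCP pose, the force, the opening and the grip force at its end, in the units of the state.
- get_obs(): the state, without advancing time (a new reading comes with each control period).
- camera(name): name is "scene" or "top" or "wrist"; returns the picture (400x640x3 uint8, blue, green, red); there is no depth.
- get_calibration(name): a dict with "camera_matrix" (3x3 intrinsics, pixels), "R" (3x3) and "t" (3): a world point X has camera coordinates R X + t; the wrist camera has in their place "mount" (4x4, takes a point from camera to tool coordinates, whose origin is the TCP and whose axes are the flange's). Camera axes: x right, y down, z forward; pixel columns grow to the right and rows downward; lengths in m; the calibration is good to about 2 mm. A picture is of the moment at which its call begins: read the wrist's pose just before it. get_calibration takes no time and is no camera call.
- hand_in(): hands the job in; it is judged then, once.
The state is a dict: "time_s": time; "q": joint angles; "dq": joint speeds; "joint_efforts": joint torques, N m; "eef_pos": TCP position; "eef_rot": TCP orientation; "wrist_force": force on the tool from outside, world axes, zero at the start; "torque": the same for the moment, N m; "opening": opening from 0.0 (shut) to 1.0 (fully open); "grasp_force": force on a finger pad.
Only numpy, scipy, OpenCV 4.12 (cv2) and the standard library are available. Lean on these libraries where they do the work, as an engineer would, in place of code of your own. Each camera call takes 0.05 s, during which the arm holds its last target. There are 200 camera calls.

TASK

Four round steel setting masters for the measuring machine stand about on the worktop among four round black saucers and two square white locating blocks. Stand each master upright inside the saucer of its size, the narrowest master in the smallest saucer and so on up to the widest in the largest, resting flat on the saucer's floor, and let go of them all. Leave the two square blocks standing where they are.

Things in the scene. Friction and masses are not known exactly. Their poses are not given: they have to be found in the camera images.
- master_20: the narrowest and tallest of four round steel setting masters (upright cylinders with a thin scribed ring near the top end, loose, 0.12 kg give or take 20 %): 20 mm diameter, 56 mm high. Origin at the centre of its underside, z up its axis
- master_30: the second narrowest of four round steel setting masters (upright cylinders with a thin scribed ring near the top end, loose, 0.20 kg give or take 20 %): 30 mm diameter, 50 mm high. Origin at the centre of its underside, z up its axis
- master_40: the second widest of four round steel setting masters (upright cylinders with a thin scribed ring near the top end, loose, 0.28 kg give or take 20 %): 40 mm diameter, 44 mm high. Origin at the centre of its underside, z up its axis
- master_50: the widest and lowest of four round steel setting masters (upright cylinders with a thin scribed ring near the top end, loose, 0.36 kg give or take 20 %): 50 mm diameter, 38 mm high. Origin at the centre of its underside, z up its axis
- saucer_20: the smallest of four round black plastic saucers, fixed to the worktop: 44 mm outside diameter, 38 mm across inside the lip, lip 7 mm high and 3 mm thick, flat floor 3 mm above the worktop. Origin at the centre of its underside, z up
- saucer_30: the second smallest of four round black plastic saucers, fixed to the worktop: 54 mm outside diameter, 48 mm across inside the lip, lip 7 mm high and 3 mm thick, flat floor 3 mm above the worktop. Origin at the centre of its underside, z up
- saucer_40: the second largest of four round black plastic saucers, fixed to the worktop: 64 mm outside diameter, 58 mm across inside the lip, lip 7 mm high and 3 mm thick, flat floor 3 mm above the worktop. Origin at the centre of its underside, z up
- saucer_50: the largest of four round black plastic saucers, fixed to the worktop: 74 mm outside diameter, 68 mm across inside the lip, lip 7 mm high and 3 mm thick, flat floor 3 mm above the worktop. Origin at the centre of its underside, z up
- block_a: one of two alike square white locating blocks, loose, not to be moved: 30 x 30 mm, 22 mm high, with an 8 mm pin on top up to 36 mm. Origin at the centre of its underside, z up, x and y square to its sides
- block_b: one of two alike square white locating blocks, loose, not to be moved: 30 x 30 mm, 22 mm high, with an 8 mm pin on top up to 36 mm. Origin at the centre of its underside, z up, x and y square to its sides
Things that resemble listed ones, but are neither listed nor needed, are in the scene too. Leave any red or turquoise look-alike of the master_50 alone.

How it is judged:
By the outcome, as a careful person would: the job done as asked, in the order asked, and still so for the second after the job is handed in, with the robot touching nothing.
It also fails if it takes over 83 s, if anything falls off the work surface, if the arm or the gripper's body presses on something with over 40 N, if the wrist force passes 120 N, or if a joint passes its speed limit or range.

## Working session

There is one attempt and no reset: what is moved stays moved. The work goes in short steps, Python scripts to look and compute and a tool call to move; the robot and the scene stay as the last step left them, time stands still between calls to the robot, and variables do not carry over. Pictures are saved under pics/ and viewed, at most 14 in all, crops included, and the job is handed in when it is done.

Besides the shell and the picture viewer there is one more tool, called after "Emit:" by a JSON object that holds its "op" and its "data", one argument or row to a line. arm_command: Moves the arm, as the interface text tells. Its arguments: {"type":"object","properties":{"dp":{"type":"array"},"turn":{"type":"array"},"jaw":{"type":"array"}},"required":["dp","turn","jaw"]}

```bash
mkdir -p pics; python3 - <<'E'
from bench import *
import cv2
for n in("scene","top"):
    cv2.imwrite(f"pics/{n}1.png",camera(n)); c=get_calibration(n); print(n,c)
print(get_calibration("wrist")); o=get_obs(); print(o)
E
```

```text
scene {'camera_matrix': array([[457.61617041,   0.        , 331.7164206 ],
       [  0.        , 457.61617041, 199.62730406],
       [  0.        ,   0.        ,   1.        ]]), 'R': array([[ 0.81373289, -0.58120953,  0.00585372],
       [-0.23312901, -0.3355889 , -0.9127053 ],
       [ 0.53243746,  0.74133364, -0.40857652]]), 't': array([-0.53261655,  0.07555774,  0.99136913])}
top {'camera_matrix': array([[501.74011439,   0.        , 321.29160396],
       [  0.        , 501.74011439, 196.48430506],
       [  0.        ,   0.        ,   1.        ]]), 'R': array([[-7.03765596e-03, -9.99974072e-01, -1.52510294e-03],
       [-9.87605333e-01,  7.18973828e-03, -1.56792903e-01],
       [ 1.56799803e-01,  4.02745290e-04, -9.87630325e-01]]), 't': array([-0.21758473,  0.50533875,  1.16064947])}
{'camera_matrix': array([[309.30840823,   0.        , 312.60085268],
       [  0.        , 309.30840823, 196.69127324],
       [  0.        ,   0.        ,   1.        ]]), 'mount': array([[-7.89508586e-04, -9.55676024e-01, -2.94419281e-01,
         7.52835756e-02],
       [ 9.99999162e-01, -1.05649
[... 211 characters left out ...]
0000e+00]])}
{'time_s': 0.1, 'q': array([ 9.83718709e-01,  1.81462613e-01,  1.60788408e+00,  6.48031201e-06,
        1.35379224e+00, -2.06271231e-01]), 'dq': array([ 0.00127789, -0.00029475, -0.00351044,  0.00052903, -0.00171345,
        0.00014101]), 'joint_efforts': array([ 5.05885346e-04, -4.45879412e+01, -3.52238846e+01, -2.18817195e-04,
        4.22693571e-03,  1.03059807e-05]), 'eef_pos': array([0.21340403, 0.53341425, 0.23048813]), 'eef_rot': array([-3.01623265e-04,  1.89255448e-01,  9.81927583e-01, -7.11884676e-04]), 'wrist_force': array([-0.14726682,  0.01434821, -0.19097939]), 'torque': array([-0.01082782,  0.02080575,  0.05757463]), 'grasp_force': 0.0, 'opening': 0.99689187268387}
```

View pics/scene1.png

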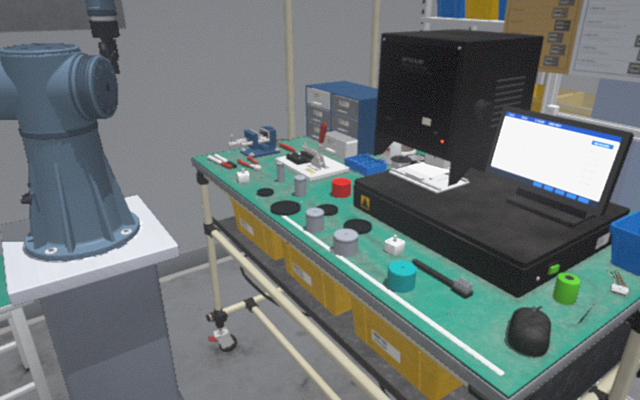

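View pics/top1.png

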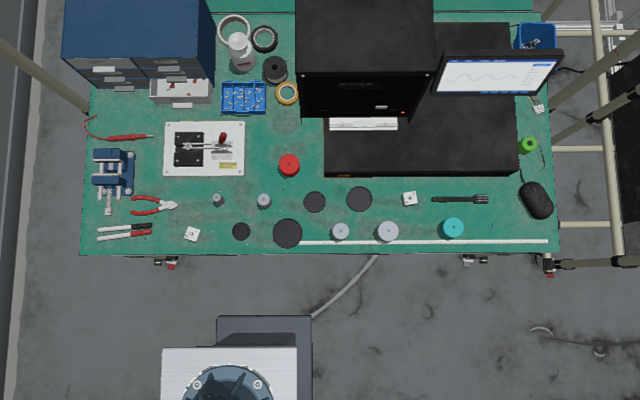

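The scene view shows the four grey masters and four black saucers along the front of the bench, with the red and turquoise look-alikes beside them. In the top view the masters are at (217,200), (264,201), (341,231) and (388,231). The saucers are at (241,231), (287,233), (315,202) and (359,199), and the blocks at (192,234) and (410,199).

```bash
cat > h.py <<'E'
from bench import *
import cv2, numpy as np
def cam(n, o=None):
    c=get_calibration(n); K=c["camera_matrix"]
    if n=="wrist":
        from scipy.spatial.transform import Rotation as Ro
        w,x,y,z=o["eef_rot"]; T=np.eye(4); T[:3,:3]=Ro.from_quat([x,y,z,w]).as_matrix(); T[:3,3]=o["eef_pos"]
        M=T@c["mount"]; return K,M[:3,:3].T,-M[:3,:3].T@M[:3,3]
    return K,np.array(c["R"]),np.array(c["t"])
def ray(C,uv):
    K,R,t=C; d=R.T@np.linalg.solve(K,[uv[0],uv[1],1]); return -R.T@t,d
def plane(C,uv,z):
    p,d=ray(C,uv); return p+d*(z-p[2])/d[2]
def tri(C1,a,C2,b):
    p,d=ray(C1,a);q,e=ray(C2,b); s=np.linalg.lstsq(np.c_[d,-e],q-p,rcond=None)[0]
    A=p+s[0]*d;B=q+s[1]*e; return (A+B)/2,np.linalg.norm(A-B)
def proj(C,X):
    K,R,t=C; v=K@(R@X+t); return v[:2]/v[2]
def blobs(im,kind,amin=30):
    h=cv2.cvtColor(im,cv2.COLOR_BGR2HSV)
    m=(h[...,2]<70) if kind=="dark" else ((h[...,1]<60)&(h[...,2]>85))
    n,l,s,c=cv2.connectedComponentsWithStats(m.astype(np.uint8))
    return [(c[i],s[i],l==i) for i in range(1,n) if s[i][4]>=amin]
E
python3 - <<'E'
from h import *
T=cv2.imread("pics/top1.png"); S=cv2.imread("pics/scene1.png"); C=cam("top"); D=cam("scene")
np.set_printoptions(precision=4,suppress=True)
for k in("dark","grey"):
    for c,s,_ in blobs(T,k):
        if 180<c[0]<480 and 185<c[1]<240 and s[4]<1200: print(k,c,s[2:],plane(C,c,0 if k=="grey" else .007)[:2])
    for c,s,_ in blobs(S,k):
        if 230<c[0]<420 and 150<c[1]<290 and s[4]<1200: print("scene",k,c,s[2:],plane(D,c,0.02 if k=="grey" else .007)[:2])
a=cv2.resize(T[180:250,180:480],None,fx=2.6,fy=2.6,interpolation=2); b=cv2.resize(S[155:275,230:430],None,fx=3.9,fy=3.3,interpolation=2)
b=b[:400,:780];a=a[:,:780]; cv2.imwrite("pics/crop.png",np.vstack([a,b]))
E
```

```text
dark [363.3455 191.3273] [22 15 55] [ 0.5211 -0.3248]
dark [314.0806 201.6   ] [ 21  22 360] [ 0.4964 -0.2034]
dark [459.3392 199.3074] [ 56   9 283] [ 0.4995 -0.56  ]
dark [286.8232 232.8159] [ 29  31 690] [ 0.4202 -0.1368]
dark [441.7949 231.859 ] [15 18 78] [ 0.4198 -0.5134]
dark [240.6466 231.0361] [ 18  18 249] [ 0.4253 -0.0244]
dark [376.5897 234.7436] [12 15 39] [ 0.4139 -0.3548]
scene dark [299.7857 157.6623] [ 26  12 154] [0.6415 0.1554]
scene dark [264.9565 191.9674] [15  7 92] [ 0.4213 -0.0271]
scene dark [285.0154 207.6277] [ 29  14 325] [ 0.4156 -0.1402]
scene dark [328.984 209.104] [ 18  10 125] [ 0.498  -0.2077]
scene dark [358.4237 225.4962] [ 27  15 262] [ 0.5026 -0.3153]
scene dark [256.2625 286.65  ] [35 36 80] [ 0.2085 -0.3956]
grey [240.9697 189.7273] [ 8 10 33] [ 0.5285 -0.0222]
grey [409.7696 197.8901] [ 17  15 191] [ 0.505  -0.4398]
grey [216.2    197.2462] [10  9 65] [0.5101 0.0387]
grey [263.3768 199.1594] [ 15  13 138] [ 0.5044 -0.078 ]
grey [183.2845 219.2655] [ 50  43 791] [0.4559 0.1181]
grey [250.6  209.37] [ 10  15 100] [ 0.4792 -0.0468]
grey [253.5312 227.0938] [ 8  9 32] [ 0.4354 -0.0547]
grey [364.4444 230.9167] [11 10 36] [ 0.424  -0.3261]
scene grey [247.6129 154.6452] [16  7 31] [0.503  0.2398]
scene grey [249.1382 173.3235] [ 30  27 340] [0.4338 0.0886]
scene grey [287.1471 191.3235] [11  4 34] [ 0.4558 -0.0829]
scene grey [246.4545 226.3506] [13 16 77] [ 0.2858 -0.1996]
scene grey [394.0498 245.4143] [ 21  22 321] [ 0.491  -0.4434]
scene grey [302.0139 273.9861] [ 19  21 144] [ 0.2855 -0.4248]
```

View pics/crop.png

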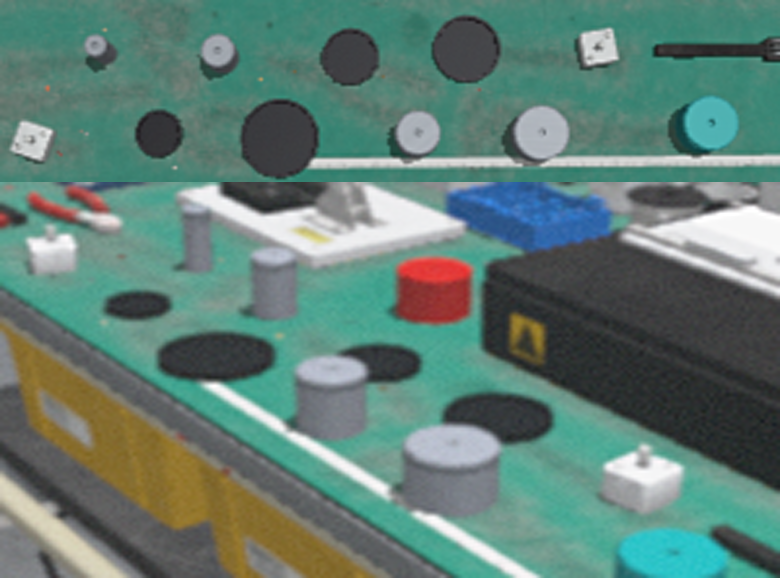

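The crop shows every part clearly, with the centre marks visible on the master tops. Full-image top-face centres in the top view are (216.9,197.3), (263.8,198.5), (341.2,230.4) and (388.5,230.4). In the scene view they are (280.5,163.5), (300.3,178), (315.1,212.3) and (345.9,233.5). I'll triangulate the heights from these.

```bash
python3 - <<'E'
from h import *
np.set_printoptions(precision=4,suppress=True)
C=cam("top"); D=cam("scene")
for n,a,b in[("m20",(216.9,197.3),(280.5,163.5)),("m30",(263.8,198.5),(300.3,178)),("m40",(341.2,230.4),(315.1,212.3)),("m50",(388.5,230.4),(345.9,233.5)),
 ("s20",(240.9,231.4),(265,192)),("s30",(314.6,201.9),(329,209.1)),("s40",(359.2,199.2),(358,225.7)),("s50",(287.4,233),(285,207.6))]:
    X,e=tri(C,a,D,b); print(n,X,e,"plane",plane(C,a,{"m20":.056,"m30":.05,"m40":.044,"m50":.038}.get(n,.006))[:2])
for n,a in[("blockA",(192,234)),("blockB",(410,198)),("red",(289,165)),("turq",(453.5,228.5))]: print(n,plane(C,a,.022)[:2])
E
```

```text
m20 [0.5008 0.0258 0.054 ] 0.0012831045339407948 plane [0.501  0.0251]
m30 [ 0.4972 -0.0838  0.0476] 0.0032583611779788994 plane [ 0.4983 -0.0849]
m40 [ 0.4206 -0.2669  0.0433] 0.0027314757233501265 plane [ 0.4218 -0.2676]
m50 [ 0.4202 -0.3788  0.0405] 0.0025823396028609768 plane [ 0.4215 -0.3799]
s20 [ 0.4238 -0.0244  0.0054] 0.001767951895960382 plane [ 0.4245 -0.0249]
s30 [ 0.4973 -0.2056  0.0061] 0.0036946225080254354 plane [ 0.4958 -0.2047]
s40 [ 0.5018 -0.3144  0.0063] 0.00046842425651751746 plane [ 0.5017 -0.3143]
s50 [ 0.4187 -0.1374  0.0053] 0.0026443654094196623 plane [ 0.4198 -0.1381]
blockA [0.4177 0.0898]
blockB [ 0.5013 -0.4364]
red [ 0.5853 -0.1425]
turq [ 0.4264 -0.5383]
```

Emit:
{"op": "arm_command", "data": {
  "dp": [
    [-0.91, -0.73, 0],
    [-0.91, -0.73, 0],
    [-0.91, -0.73, 0],
    [-0.91, -0.73, 0],
    [-0.91, -0.73, 0]
  ],
  "turn": [
    [0, 0, -0.727],
    [0, 0, -0.727],
    [0, 0, -0.727],
    [0, 0, -0.727],
    [0, 0, -0.727]
  ],
  "jaw": [1, 1, 1, 1, 1]
}}

```text
time_s: 0.72
eef_pos: [0.3576, 0.2778, 0.2311]
eef_rot: [-0.0, 0.0, 1.0, -0.0]
wrist_force: [0.5, -0.4, -0.6]
opening: 1.001
grasp_force: 0.0
```

```bash
cat > go.py <<'E'
import sys
from h import *
from scipy.spatial.transform import Rotation as Ro
np.set_printoptions(precision=4,suppress=True)
o=get_obs(); w,x,y,z=o["eef_rot"]; R=Ro.from_quat([x,y,z,w]).as_matrix()
t=np.array([float(v) for v in sys.argv[1:4]])
G=np.array([[-1,0,0],[0,1,0],[0,0,-1.]])
print("t",o["time_s"],"pos",o["eef_pos"],"dp",R.T@(t-o["eef_pos"])/.25,"turn",Ro.from_matrix(R.T@G).as_rotvec()/np.radians(30), "open",o["opening"],o["grasp_force"],o["wrist_force"])
E
python3 go.py .498 .025 .18
```

```text
t 0.725 pos [0.3576 0.2778 0.2311] dp [-0.5623 -1.0109  0.2045] turn [-0.0004 -0.0001 -0.0013] open 1.0010087922541073 0.0 [ 0.4944 -0.3799 -0.578 ]
```

Emit:
{"op": "arm_command", "data": {
  "dp": [
    [-0.56, -1, 0.2],
    [-0.56, -1, 0.2],
    [-0.56, -1, 0.2],
    [-0.56, -1, 0.2],
    [-0.56, -1, 0.2]
  ],
  "turn": [
    [0, 0, 0],
    [0, 0, 0],
    [0, 0, 0],
    [0, 0, 0],
    [0, 0, 0]
  ],
  "jaw": [1, 1, 1, 1, 1]
}}

```text
time_s: 1.35
eef_pos: [0.4976, 0.0273, 0.1805]
eef_rot: [-0.0, 0.001, 1.0, -0.0]
wrist_force: [-0.1, 0.1, -0.1]
opening: 0.996
grasp_force: 0.0
```

```bash
cat > look.py <<'E'
import sys
from h import *
o=get_obs(); im=camera("wrist"); C=cam("wrist",o); cv2.imwrite(f"pics/{sys.argv[1]}.png",im); np.save(f"pics/{sys.argv[1]}.npy",np.array([*o["eef_pos"],*o["eef_rot"]]))
P={"m20":(.501,.0255,.056),"m30":(.4978,-.0845,.05),"m40":(.4212,-.2673,.044),"m50":(.421,-.3795,.038),"s20":(.4242,-.0247,.007),"s30":(.4965,-.205,.007),"s40":(.5018,-.3144,.007),"s50":(.4194,-.1378,.007)}
for n,X in P.items():
    u=proj(C,np.array(X)); print(n,u.round(1)) if 0<u[0]<640 and 0<u[1]<400 else 0
E
python3 look.py w1; python3 go.py .501 .0255 .015
```

```text
m20 [310.7 192.8]
m30 [190.8 188. ]
s20 [259.3 103.7]
s30 [ 91.2 176.2]
s50 [143.2  98.9]
t 1.4 pos [0.4992 0.024  0.18  ] dp [-0.0071  0.0075  0.6599] turn [-0.0045  0.0001 -0.0072] open 1.000040441067254 0.0 [ 0.4084 -4.462  -0.3906]
```

View pics/w1.png

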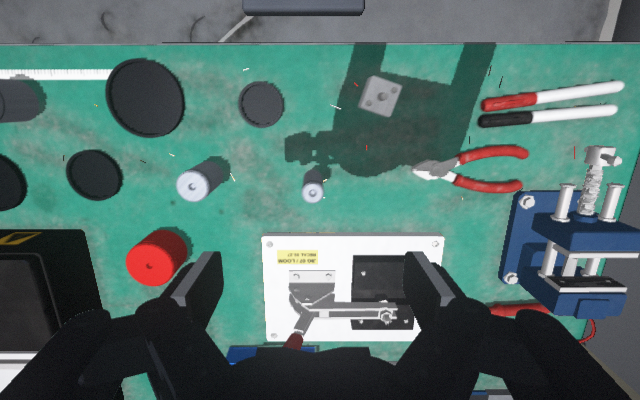

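The wrist view shows M20's top at (313,192), M30's at (192,184) and S20 at (262,104). All are within a few pixels of the predictions, so I'll descend.

Emit:
{"op": "arm_command", "data": {
  "dp": [
    [-0.007, 0.0075, 0.25],
    [-0.007, 0.0075, 0.5],
    [-0.007, 0.0075, 0.66],
    [-0.007, 0.0075, 0.66],
    [-0.007, 0.0075, 0.66]
  ],
  "turn": [
    [0, 0, 0],
    [0, 0, 0],
    [0, 0, 0],
    [0, 0, 0],
    [0, 0, 0]
  ],
  "jaw": [1, 1, 1, 1, 0.7]
}}

```text
time_s: 2.02
eef_pos: [0.4999, 0.0317, 0.0177]
eef_rot: [0.001, -0.0, 1.0, -0.0]
wrist_force: [-0.1, 0.4, 0.0]
opening: 0.815
grasp_force: 0.0
```

Emit:
{"op": "arm_command", "data": {
  "dp": [
    [0, 0, 0],
    [0, 0, 0],
    [0, 0, 0],
    [0, 0, 0],
    [0, 0, 0]
  ],
  "turn": [
    [0, 0, 0],
    [0, 0, 0],
    [0, 0, 0],
    [0, 0, 0],
    [0, 0, 0]
  ],
  "jaw": [0, 0, 0, 0, 0]
}}

```text
time_s: 2.65
eef_pos: [0.4998, 0.0316, 0.0177]
eef_rot: [0.001, 0.0, 1.0, -0.0]
wrist_force: [-1.2, -0.2, 7.5]
opening: 0.221
grasp_force: 58.3
```

Emit:
{"op": "arm_command", "data": {
  "dp": [
    [0, 0, 0],
    [0, 0, 0],
    [0, 0, 0],
    [0, 0, 0]
  ],
  "turn": [
    [0, 0, 0],
    [0, 0, 0],
    [0, 0, 0],
    [0, 0, 0]
  ],
  "jaw": [0, 0, 0, 0]
}}

```text
time_s: 3.15
eef_pos: [0.4998, 0.0316, 0.0177]
eef_rot: [0.001, 0.0, 1.0, -0.0]
wrist_force: [-1.8, -0.1, 7.5]
opening: 0.214
grasp_force: 58.3
```

Emit:
{"op": "arm_command", "data": {
  "dp": [
    [0, 0, -0.2],
    [0, 0, -0.35],
    [0.15, -0.11, -0.35],
    [0.302, -0.225, -0.35],
    [0.302, -0.225, -0.35]
  ],
  "turn": [
    [0, 0, 0],
    [0, 0, 0],
    [0, 0, 0],
    [0, 0, 0],
    [0, 0, 0]
  ],
  "jaw": [0, 0, 0, 0, 0]
}}

```text
time_s: 3.78
eef_pos: [0.4208, -0.0253, 0.1035]
eef_rot: [-0.001, 0.001, 1.0, 0.0]
wrist_force: [1.0, -0.4, -1.2]
opening: 0.217
grasp_force: 59.0
```

Emit:
{"op": "arm_command", "data": {
  "dp": [
    [0, 0, 0],
    [0, 0, 0]
  ],
  "turn": [
    [0, 0, 0],
    [0, 0, 0]
  ],
  "jaw": [0, 0]
}}

```text
time_s: 4.03
eef_pos: [0.4241, -0.0243, 0.1041]
eef_rot: [0.0, -0.0, 1.0, -0.0]
wrist_force: [-0.2, 0.4, -1.2]
opening: 0.217
grasp_force: 59.0
```

```bash
python3 go.py .4242 -.0247 .0215; python3 look.py w2
```

```text
t 4.025 pos [ 0.4241 -0.0243  0.1041] dp [-0.0001 -0.0015  0.3303] turn [-0.0003  0.0016  0.001 ] open 0.21697080699163881 59.0021698147757 [-0.1853  0.4112 -1.1545]
m20 [380.4 317.6]
m30 [232.7 308.8]
s20 [312.2 198.2]
s30 [108.  276.4]
s50 [172.4 192.6]
```

View pics/w2.png

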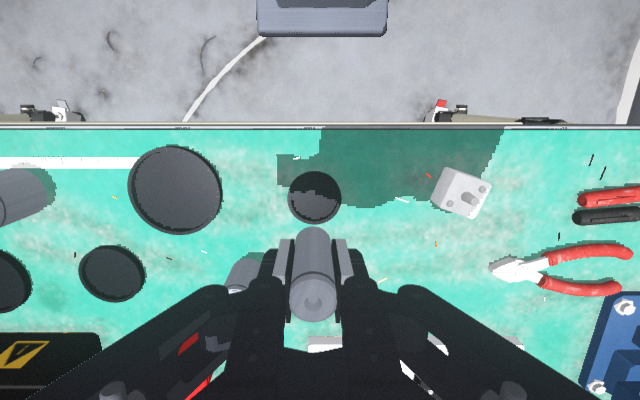

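M20 is held upright. S20 shows at (315,197) against a predicted (312,198), about 2 mm off, which is well inside the clearance.

Emit:
{"op": "arm_command", "data": {
  "dp": [
    [0, 0.004, 0.15],
    [0, 0.004, 0.27],
    [0, 0.004, 0.33],
    [0, 0.004, 0.33],
    [0, 0.004, 0.33]
  ],
  "turn": [
    [0, 0, 0],
    [0, 0, 0],
    [0, 0, 0],
    [0, 0, 0],
    [0, 0, 0]
  ],
  "jaw": [0, 0, 0, 0, 0]
}}

```text
time_s: 4.7
eef_pos: [0.4239, -0.0235, 0.0216]
eef_rot: [0.0, -0.0, 1.0, -0.0]
wrist_force: [0.3, 0.2, -0.7]
opening: 0.218
grasp_force: 59.0
```

Emit:
{"op": "arm_command", "data": {
  "dp": [
    [0, 0, 0],
    [0, 0, 0],
    [0, 0, 0],
    [0, 0, 0]
  ],
  "turn": [
    [0, 0, 0],
    [0, 0, 0],
    [0, 0, 0],
    [0, 0, 0]
  ],
  "jaw": [0.35, 0.6, 0.7, 0.7]
}}

```text
time_s: 5.2
eef_pos: [0.4233, -0.0236, 0.0214]
eef_rot: [0.0, 0.0, 1.0, -0.0]
wrist_force: [1.1, 0.3, 0.1]
opening: 0.7
grasp_force: 0.0
```

Emit:
{"op": "arm_command", "data": {
  "dp": [
    [0, 0, -0.15],
    [0, 0, -0.35],
    [-0.15, -0.12, -0.4],
    [-0.3, -0.24, -0.4],
    [-0.3, -0.24, -0.4]
  ],
  "turn": [
    [0, 0, 0],
    [0, 0, 0],
    [0, 0, 0],
    [0, 0, 0],
    [0, 0, 0]
  ],
  "jaw": [0.7, 0.7, 1, 1, 1]
}}

```text
time_s: 5.82
eef_pos: [0.5005, -0.0857, 0.1219]
eef_rot: [0.001, 0.001, 1.0, -0.001]
wrist_force: [0.1, 0.1, 0.1]
opening: 1.003
grasp_force: 0.0
```

Emit:
{"op": "arm_command", "data": {
  "dp": [
    [0, 0, 0],
    [0, 0, 0]
  ],
  "turn": [
    [0, 0, 0],
    [0, 0, 0]
  ],
  "jaw": [1, 1]
}}

```text
time_s: 6.08
eef_pos: [0.4971, -0.0826, 0.1207]
eef_rot: [-0.001, -0.0, 1.0, 0.0]
wrist_force: [0.5, 0.2, 0.4]
opening: 1.004
grasp_force: 0.0
```

```bash
python3 go.py .4978 -.0835 .012; python3 look.py w3
```

```text
t 6.075 pos [ 0.4971 -0.0826  0.1207] dp [-0.0035 -0.0037  0.435 ] turn [ 0.0013 -0.0029  0.0007] open 1.0043876350659966 0.0 [0.4752 0.2254 0.3507]
m20 [463.1 216.8]
m30 [310.1 210. ]
m40 [ 40.4 100.8]
s20 [385.2 104.7]
s30 [171.  192.1]
s40 [ 45.8 198. ]
s50 [242.8  98.5]
```

View pics/w3.png

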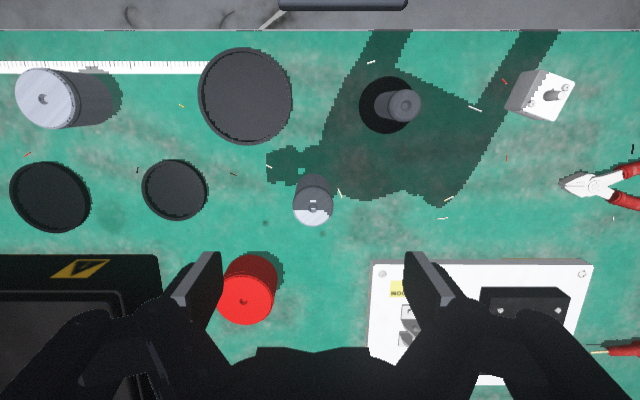

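M20 stands upright in S20, around (390,105). M30's top is at (313,208), as predicted, so I'll grasp it.

Emit:
{"op": "arm_command", "data": {
  "dp": [
    [0, 0, 0.2],
    [0, 0, 0.35],
    [0, 0, 0.43],
    [0, 0, 0.43],
    [0, 0, 0.43]
  ],
  "turn": [
    [0, 0, 0],
    [0, 0, 0],
    [0, 0, 0],
    [0, 0, 0],
    [0, 0, 0]
  ],
  "jaw": [1, 1, 1, 1, 0.7]
}}

```text
time_s: 6.75
eef_pos: [0.4988, -0.0835, 0.0147]
eef_rot: [0.001, -0.0, 1.0, -0.0]
wrist_force: [-0.7, -0.0, 0.1]
opening: 0.82
grasp_force: 0.0
```

Emit:
{"op": "arm_command", "data": {
  "dp": [
    [0, 0, 0],
    [0, 0, 0],
    [0, 0, 0],
    [0, 0, 0],
    [0, 0, 0]
  ],
  "turn": [
    [0, 0, 0],
    [0, 0, 0],
    [0, 0, 0],
    [0, 0, 0],
    [0, 0, 0]
  ],
  "jaw": [0.2, 0.2, 0.2, 0.2, 0.2]
}}

```text
time_s: 7.38
eef_pos: [0.4991, -0.0838, 0.0149]
eef_rot: [0.001, 0.0, 1.0, -0.0]
wrist_force: [-0.3, 0.4, 6.3]
opening: 0.335
grasp_force: 59.0
```

```bash
python3 go.py .4960 -.204 .1
```

```text
t 7.375 pos [ 0.4991 -0.0838  0.0149] dp [ 0.0116 -0.481  -0.3402] turn [-0.0012  0.003  -0.0001] open 0.3346841225575701 59.00354556448292 [-0.2723  0.4235  6.2713]
```

Emit:
{"op": "arm_command", "data": {
  "dp": [
    [0, 0, -0.2],
    [0, -0.1, -0.34],
    [0.012, -0.3, -0.34],
    [0.012, -0.48, -0.34],
    [0.012, -0.48, -0.34]
  ],
  "turn": [
    [0, 0, 0],
    [0, 0, 0],
    [0, 0, 0],
    [0, 0, 0],
    [0, 0, 0]
  ],
  "jaw": [0.2, 0.2, 0.2, 0.2, 0.2]
}}

```text
time_s: 8.0
eef_pos: [0.4953, -0.2066, 0.0993]
eef_rot: [0.001, 0.002, 1.0, -0.001]
wrist_force: [-0.2, 0.4, -1.3]
opening: 0.335
grasp_force: 59.9
```

Emit:
{"op": "arm_command", "data": {
  "dp": [
    [0, 0, 0],
    [0, 0, 0],
    [0, 0, 0]
  ],
  "turn": [
    [0, 0, 0],
    [0, 0, 0],
    [0, 0, 0]
  ],
  "jaw": [0.2, 0.2, 0.2]
}}

```text
time_s: 8.38
eef_pos: [0.4953, -0.2025, 0.0987]
eef_rot: [-0.0, -0.001, 1.0, 0.0]
wrist_force: [-0.7, -0.1, -1.8]
opening: 0.339
grasp_force: 59.9
```

```bash
python3 go.py .4960 -.204 .0187
```

```text
t 8.375 pos [ 0.4953 -0.2025  0.0987] dp [-0.0031 -0.0062  0.3198] turn [ 0.0006 -0.0006  0.0024] open 0.3389553718873457 59.877950505469926 [-0.7288 -0.072  -1.7821]
```

Emit:
{"op": "arm_command", "data": {
  "dp": [
    [0, -0.005, 0.15],
    [0, -0.005, 0.27],
    [0, -0.005, 0.32],
    [0, -0.005, 0.32],
    [0, -0.005, 0.32]
  ],
  "turn": [
    [0, 0, 0],
    [0, 0, 0],
    [0, 0, 0],
    [0, 0, 0],
    [0, 0, 0]
  ],
  "jaw": [0.2, 0.2, 0.2, 0.2, 0.2]
}}

```text
time_s: 9.0
eef_pos: [0.4959, -0.2049, 0.0194]
eef_rot: [0.0, -0.0, 1.0, -0.0]
wrist_force: [-0.0, -0.1, -1.5]
opening: 0.336
grasp_force: 60.8
```

Emit:
{"op": "arm_command", "data": {
  "dp": [
    [0, 0, 0],
    [0, 0, 0],
    [0, 0, 0],
    [0, 0, 0]
  ],
  "turn": [
    [0, 0, 0],
    [0, 0, 0],
    [0, 0, 0],
    [0, 0, 0]
  ],
  "jaw": [0.45, 0.7, 0.8, 0.8]
}}

```text
time_s: 9.5
eef_pos: [0.4953, -0.2049, 0.0189]
eef_rot: [0.0, 0.0, 1.0, -0.0]
wrist_force: [0.1, 0.7, -0.3]
opening: 0.802
grasp_force: 0.0
```

Emit:
{"op": "arm_command", "data": {
  "dp": [
    [0, 0, -0.15],
    [0, 0, -0.35],
    [0.15, -0.125, -0.4],
    [0.3, -0.25, -0.4],
    [0.3, -0.25, -0.4]
  ],
  "turn": [
    [0, 0, 0],
    [0, 0, 0],
    [0, 0, 0],
    [0, 0, 0],
    [0, 0, 0]
  ],
  "jaw": [0.8, 0.8, 1, 1, 1]
}}

```text
time_s: 10.12
eef_pos: [0.4185, -0.2691, 0.1192]
eef_rot: [0.0, 0.002, 1.0, -0.0]
wrist_force: [-0.3, 0.3, 0.5]
opening: 0.998
grasp_force: 0.0
```

Emit:
{"op": "arm_command", "data": {
  "dp": [
    [0, 0, 0],
    [0, 0, 0],
    [0, 0, 0]
  ],
  "turn": [
    [0, 0, 0],
    [0, 0, 0],
    [0, 0, 0]
  ],
  "jaw": [1, 1, 1]
}}

```text
time_s: 10.5
eef_pos: [0.4208, -0.2666, 0.1186]
eef_rot: [-0.0, -0.001, 1.0, 0.0]
wrist_force: [-0.0, -0.5, -0.9]
opening: 1.001
grasp_force: 0.0
```

```bash
python3 go.py .4212 -.2665 .010; python3 look.py w4
```

```text
t 10.5 pos [ 0.4208 -0.2666  0.1186] dp [-0.0018  0.0001  0.4343] turn [ 0.0007 -0.0004  0.0026] open 1.001228918209659 0.0 [-0.0349 -0.5316 -0.9228]
m30 [540.1 300.7]
m40 [311.6 207.8]
m50 [164.6 204.9]
s20 [592.7 197. ]
s30 [378.6 271.1]
s40 [261.4 276.2]
s50 [462.6 191.6]
```

View pics/w4.png

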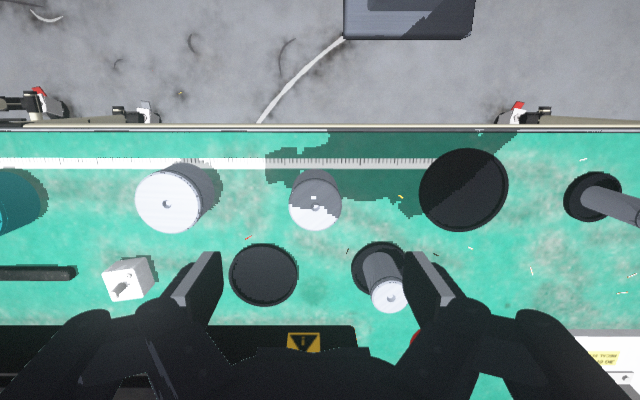

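M30 stands in S30. M40's top is at (315,206), as predicted, so I'll grasp it.

Emit:
{"op": "arm_command", "data": {
  "dp": [
    [0, 0, 0.2],
    [0, 0, 0.35],
    [0, 0, 0.43],
    [0, 0, 0.43],
    [0, 0, 0.43]
  ],
  "turn": [
    [0, 0, 0],
    [0, 0, 0],
    [0, 0, 0],
    [0, 0, 0],
    [0, 0, 0]
  ],
  "jaw": [1, 1, 1, 1, 0.8]
}}

```text
time_s: 11.18
eef_pos: [0.4209, -0.2676, 0.0121]
eef_rot: [0.0, -0.0, 1.0, -0.0]
wrist_force: [0.2, 0.2, -0.4]
opening: 0.816
grasp_force: 0.0
```

Emit:
{"op": "arm_command", "data": {
  "dp": [
    [0, 0, 0],
    [0, 0, 0],
    [0, 0, 0],
    [0, 0, 0],
    [0, 0, 0]
  ],
  "turn": [
    [0, 0, 0],
    [0, 0, 0],
    [0, 0, 0],
    [0, 0, 0],
    [0, 0, 0]
  ],
  "jaw": [0.3, 0.3, 0.3, 0.3, 0.3]
}}

```text
time_s: 11.8
eef_pos: [0.421, -0.2677, 0.0127]
eef_rot: [0.001, 0.0, 1.0, -0.001]
wrist_force: [-1.2, 2.6, 6.0]
opening: 0.448
grasp_force: 60.1
```

```bash
python3 go.py .5015 -.3135 .1
```

```text
t 11.8 pos [ 0.421  -0.2677  0.0127] dp [-0.3226 -0.1834 -0.3487] turn [-0.0022  0.0029 -0.0003] open 0.4480884237868202 60.09491351433098 [-1.2235  2.5516  6.0023]
```

Emit:
{"op": "arm_command", "data": {
  "dp": [
    [0, 0, -0.2],
    [-0.05, -0.03, -0.35],
    [-0.2, -0.11, -0.35],
    [-0.322, -0.183, -0.35],
    [-0.322, -0.183, -0.35]
  ],
  "turn": [
    [0, 0, 0],
    [0, 0, 0],
    [0, 0, 0],
    [0, 0, 0],
    [0, 0, 0]
  ],
  "jaw": [0.3, 0.3, 0.3, 0.3, 0.3]
}}

```text
time_s: 12.42
eef_pos: [0.5023, -0.3143, 0.0992]
eef_rot: [0.001, -0.0, 1.0, -0.001]
wrist_force: [-1.3, 0.5, -2.9]
opening: 0.45
grasp_force: 62.0
```

Emit:
{"op": "arm_command", "data": {
  "dp": [
    [0, 0, 0],
    [0, 0, 0],
    [0, 0, 0]
  ],
  "turn": [
    [0, 0, 0],
    [0, 0, 0],
    [0, 0, 0]
  ],
  "jaw": [0.3, 0.3, 0.3]
}}

```text
time_s: 12.8
eef_pos: [0.5002, -0.3127, 0.0988]
eef_rot: [-0.0, 0.0, 1.0, 0.0]
wrist_force: [0.0, -0.2, -2.4]
opening: 0.446
grasp_force: 62.0
```

```bash
python3 go.py .5015 -.3135 .0162
```

```text
t 12.8 pos [ 0.5002 -0.3127  0.0988] dp [-0.0054 -0.0035  0.3303] turn [ 0.0006 -0.0007 -0.0006] open 0.44614046462713564 61.97344122687355 [ 0.0035 -0.2123 -2.4076]
```

Emit:
{"op": "arm_command", "data": {
  "dp": [
    [-0.005, -0.003, 0.15],
    [-0.005, -0.003, 0.27],
    [-0.005, -0.003, 0.33],
    [-0.005, -0.003, 0.33],
    [-0.005, -0.003, 0.33]
  ],
  "turn": [
    [0, 0, 0],
    [0, 0, 0],
    [0, 0, 0],
    [0, 0, 0],
    [0, 0, 0]
  ],
  "jaw": [0.3, 0.3, 0.3, 0.3, 0.3]
}}

```text
time_s: 13.42
eef_pos: [0.5024, -0.3142, 0.0169]
eef_rot: [0.0, 0.0, 1.0, -0.0]
wrist_force: [0.2, -0.5, -2.8]
opening: 0.45
grasp_force: 63.0
```

Emit:
{"op": "arm_command", "data": {
  "dp": [
    [0, 0, 0],
    [0, 0, 0],
    [0, 0, 0],
    [0, 0, 0]
  ],
  "turn": [
    [0, 0, 0],
    [0, 0, 0],
    [0, 0, 0],
    [0, 0, 0]
  ],
  "jaw": [0.55, 0.75, 0.9, 0.9]
}}

```text
time_s: 13.92
eef_pos: [0.5021, -0.3139, 0.0165]
eef_rot: [0.0, 0.0, 1.0, -0.0]
wrist_force: [-0.5, 0.1, -0.3]
opening: 0.897
grasp_force: 0.0
```

Emit:
{"op": "arm_command", "data": {
  "dp": [
    [0, 0, -0.15],
    [0, 0, -0.35],
    [0.15, -0.125, -0.4],
    [0.32, -0.26, -0.4],
    [0.32, -0.26, -0.4]
  ],
  "turn": [
    [0, 0, 0],
    [0, 0, 0],
    [0, 0, 0],
    [0, 0, 0],
    [0, 0, 0]
  ],
  "jaw": [0.9, 0.9, 1, 1, 1]
}}

```text
time_s: 14.55
eef_pos: [0.4198, -0.3811, 0.1168]
eef_rot: [-0.0, 0.002, 1.0, -0.001]
wrist_force: [0.5, -0.0, -0.1]
opening: 0.995
grasp_force: 0.0
```

Emit:
{"op": "arm_command", "data": {
  "dp": [
    [0, 0, 0],
    [0, 0, 0],
    [0, 0, 0]
  ],
  "turn": [
    [0, 0, 0],
    [0, 0, 0],
    [0, 0, 0]
  ],
  "jaw": [1, 1, 1]
}}

```text
time_s: 14.92
eef_pos: [0.4227, -0.3779, 0.1161]
eef_rot: [-0.0, -0.001, 1.0, 0.0]
wrist_force: [-0.0, 0.4, -0.0]
opening: 1.001
grasp_force: 0.0
```

```bash
python3 go.py .421 -.379 .0065; python3 look.py w5
```

```text
t 14.925 pos [ 0.4227 -0.3779  0.1161] dp [ 0.0068 -0.0044  0.4382] turn [ 0.0008 -0.0003  0.0028] open 1.0006524677991755 0.0 [-0.0189  0.386  -0.0335]
m40 [463.  206.4]
m50 [310.5 203.6]
s30 [500.  270.7]
s40 [381.1 275.7]
s50 [595.3 190.3]
```

View pics/w5.png

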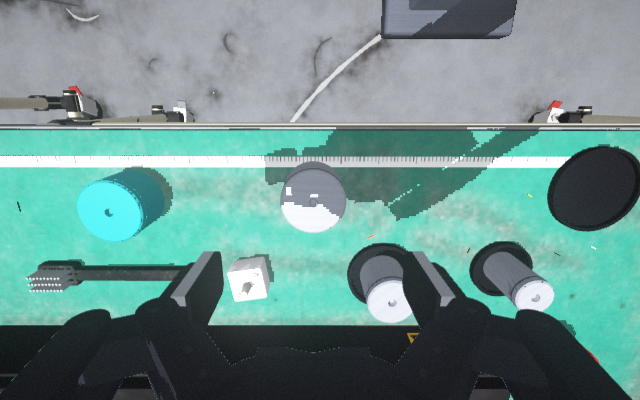

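M40 stands in S40. M50's top is at (313,201), as predicted, so I'll grasp it.

Emit:
{"op": "arm_command", "data": {
  "dp": [
    [0.005, -0.004, 0.2],
    [0.005, -0.004, 0.35],
    [0.005, -0.004, 0.435],
    [0.005, -0.004, 0.435],
    [0.005, -0.004, 0.435]
  ],
  "turn": [
    [0, 0, 0],
    [0, 0, 0],
    [0, 0, 0],
    [0, 0, 0],
    [0, 0, 0]
  ],
  "jaw": [1, 1, 1, 1, 0.8]
}}

```text
time_s: 15.6
eef_pos: [0.4214, -0.3802, 0.0085]
eef_rot: [0.0, -0.0, 1.0, -0.001]
wrist_force: [0.3, 0.9, 0.9]
opening: 0.818
grasp_force: 0.0
```

Emit:
{"op": "arm_command", "data": {
  "dp": [
    [0, 0, 0],
    [0, 0, 0],
    [0, 0, 0],
    [0, 0, 0],
    [0, 0, 0]
  ],
  "turn": [
    [0, 0, 0],
    [0, 0, 0],
    [0, 0, 0],
    [0, 0, 0],
    [0, 0, 0]
  ],
  "jaw": [0.4, 0.4, 0.4, 0.4, 0.4]
}}

```text
time_s: 16.23
eef_pos: [0.4216, -0.3803, 0.0094]
eef_rot: [0.001, 0.0, 1.0, -0.001]
wrist_force: [-0.3, 2.6, 6.9]
opening: 0.565
grasp_force: 61.7
```

```bash
python3 go.py .4196 -.137 .1
```

```text
t 16.225 pos [ 0.4216 -0.3803  0.0094] dp [ 0.0074  0.9728 -0.3639] turn [-0.0029  0.0031 -0.    ] open 0.5646787691587293 61.65455556940287 [-0.3006  2.5691  6.9415]
```

Emit:
{"op": "arm_command", "data": {
  "dp": [
    [0, 0, -0.2],
    [0, 0.1, -0.36],
    [0.007, 0.3, -0.36],
    [0.007, 0.5, -0.36],
    [0.007, 0.72, -0.36]
  ],
  "turn": [
    [0, 0, 0],
    [0, 0, 0],
    [0, 0, 0],
    [0, 0, 0],
    [0, 0, 0]
  ],
  "jaw": [0.4, 0.4, 0.4, 0.4, 0.4]
}}

```text
time_s: 16.85
eef_pos: [0.4188, -0.1986, 0.0981]
eef_rot: [0.001, 0.001, 1.0, -0.0]
wrist_force: [-0.6, 1.2, -3.2]
opening: 0.57
grasp_force: 64.4
```

Emit:
{"op": "arm_command", "data": {
  "dp": [
    [0, 0.15, 0],
    [0, 0.253, 0],
    [0, 0.253, 0],
    [0, 0.253, 0],
    [0, 0.253, 0]
  ],
  "turn": [
    [0, 0, 0],
    [0, 0, 0],
    [0, 0, 0],
    [0, 0, 0],
    [0, 0, 0]
  ],
  "jaw": [0.4, 0.4, 0.4, 0.4, 0.4]
}}

```text
time_s: 17.48
eef_pos: [0.4192, -0.1375, 0.0978]
eef_rot: [0.0, 0.001, 1.0, -0.0]
wrist_force: [0.2, -0.3, -4.3]
opening: 0.565
grasp_force: 64.4
```

```bash
python3 go.py .4196 -.137 .0129
```

```text
t 17.475 pos [ 0.4192 -0.1375  0.0978] dp [-0.0014  0.0022  0.3395] turn [-0.0011  0.0009 -0.0022] open 0.5650661637778018 64.40906600095332 [ 0.2196 -0.2746 -4.2939]
```

Emit:
{"op": "arm_command", "data": {
  "dp": [
    [0, 0.002, 0.15],
    [0, 0.002, 0.27],
    [0, 0.002, 0.339],
    [0, 0.002, 0.339],
    [0, 0.002, 0.339]
  ],
  "turn": [
    [0, 0, 0],
    [0, 0, 0],
    [0, 0, 0],
    [0, 0, 0],
    [0, 0, 0]
  ],
  "jaw": [0.4, 0.4, 0.4, 0.4, 0.4]
}}

```text
time_s: 18.1
eef_pos: [0.4191, -0.1367, 0.0128]
eef_rot: [0.0, 0.001, 1.0, -0.0]
wrist_force: [0.9, -0.2, -2.9]
opening: 0.564
grasp_force: 67.7
```

Emit:
{"op": "arm_command", "data": {
  "dp": [
    [0, 0, 0],
    [0, 0, 0],
    [0, 0, 0],
    [0, 0, 0]
  ],
  "turn": [
    [0, 0, 0],
    [0, 0, 0],
    [0, 0, 0],
    [0, 0, 0]
  ],
  "jaw": [0.65, 0.8, 0.95, 0.95]
}}

```text
time_s: 18.6
eef_pos: [0.4192, -0.1361, 0.013]
eef_rot: [0.0, 0.0, 1.0, -0.0]
wrist_force: [0.3, -0.6, -0.4]
opening: 0.951
grasp_force: 0.0
```

Emit:
{"op": "arm_command", "data": {
  "dp": [
    [0, 0, -0.15],
    [0, 0, -0.35],
    [0, 0, -0.6],
    [0, 0, -0.8],
    [0, 0, -0.8]
  ],
  "turn": [
    [0, 0, 0],
    [0, 0, 0],
    [0, 0, 0],
    [0, 0, 0],
    [0, 0, 0]
  ],
  "jaw": [0.95, 0.95, 1, 1, 1]
}}

```text
time_s: 19.23
eef_pos: [0.4215, -0.1375, 0.2174]
eef_rot: [0.004, -0.0, 1.0, -0.003]
wrist_force: [0.5, -0.3, -0.4]
opening: 0.994
grasp_force: 0.0
```

```bash
python3 look.py w6; python3 - <<'E'
from h import *
o=get_obs();print(o["time_s"],o["eef_pos"])
T=camera("top");S=camera("scene")
a=cv2.resize(T[180:250,180:480],None,fx=2.6,fy=2.6,interpolation=2)[:,:780]; b=cv2.resize(S[150:270,230:430],None,fx=3.9,fy=3.3,interpolation=2)[:,:780]
cv2.imwrite("pics/end.png",np.vstack([a,b]))
E
```

```text
m20 [463.4 249. ]
m30 [361.5 243.7]
m40 [189.9 174.8]
m50 [ 87.3 173.2]
s20 [410.4 169.9]
s30 [258.9 227.1]
s40 [171.2 230.9]
s50 [313.3 165.8]
19.275 [ 0.42004658 -0.13664357  0.21466109]
```

View pics/w6.png

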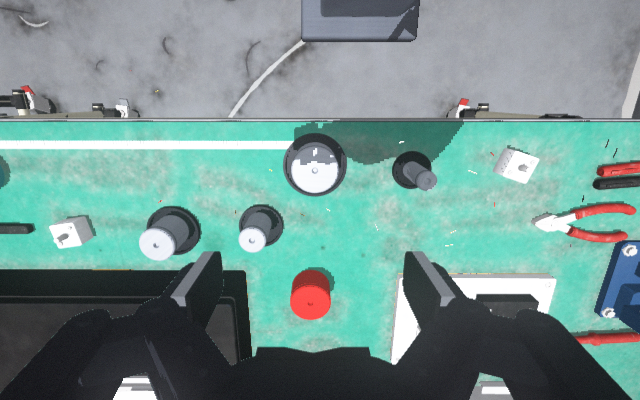

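View pics/end.png

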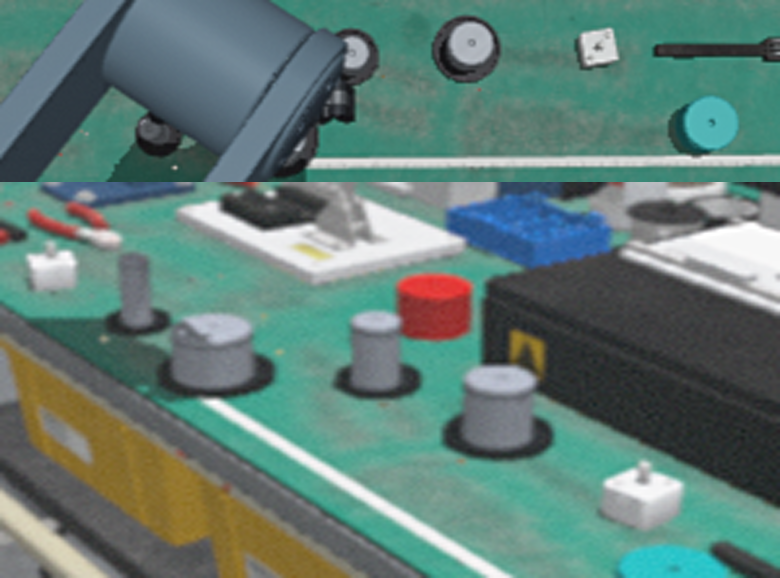

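Both views show the four masters upright inside their matching saucers, and the blocks have not moved. In the scene crop the masters sit near (135,290), (213,350), (376,352) and (499,405). The gripper is clear, so I'll hand in.

Emit:
{"op": "arm_command", "data": {
  "dp": [
    [0, 0, 0],
    [0, 0, 0]
  ],
  "turn": [
    [0, 0, 0],
    [0, 0, 0]
  ],
  "jaw": [1, 1]
}}

```text
time_s: 19.62
eef_pos: [0.4184, -0.1357, 0.2115]
eef_rot: [-0.001, 0.0, 1.0, 0.001]
wrist_force: [-0.5, 0.1, 0.5]
opening: 0.999
grasp_force: 0.0
```

```bash
python3 -c "
from bench import *
print(hand_in())"
```

```text
the job is handed in; nothing more can be done
None
```

All four masters stand upright in the saucers of their sizes and are released, the blocks were left untouched, and the job was handed in at about 20 s; the hand-in call returned no verdict.

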